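# Index a dividing head three clicks and lock it

### The arm

A 6-joint arm with a two-finger parallel gripper is mounted at the origin on a cart in front of the work surface, level with it; the furniture and walls round the work are solid. World frame = base frame: x ahead of the robot, y to its left, z up, the work surface at z = 0. Lengths are in m, angles in rad, forces in N, time in s.
With the tool pointing down it reaches from about 0.3 to 1 m from the base axis. Payload 5.1 kg.
Tool frame: the origin (TCP) lies at the very end of the fingers, on their centre line; the grasp point (between the pads) lies 19 mm behind it; z points along the fingers, y is the line along which they close (so a half turn about z gives the same grasp; the last joint's range is limited). The gripper opens to 95 mm and grips with 3 to 60 N. Pads are 20 mm wide; open, the fingers measure 119 mm over their backs; the gripper's body (75 mm by 180 mm) begins 59 mm behind the grasp point.
Start: joints at [1.13, 0.124, 1.65, -0, 1.367, -0.083], TCP at [0.228, 0.609, 0.189] pointing down, gripper open.
Joint ranges: [-2.61, 2.61], [-1.02, 2.33], [0.03, 2.71], [-1.35, 4.49], [0.32, 2.68], [-2.91, 2.91]. Speed limits (rad/s): [2.57, 2.57, 3.14, 3.14, 3.14, 3.14].

### API

Orientations are given as a unit quaternion [w, x, y, z].
In Python, from station import sensors, imaging, workorder gives the robot as it stands. The module is installed in compiled form; this text tells all that it offers.
- The arm moves only by the tool move_arm, never from a script. Its argument "rows" is one flat list of numbers, 6 for each row, row after row: the shift along the world's x, y, z in mm, then the turn, a rotation vector about the world's x, y, z in degrees. A call has 1 to 20 rows; each row shifts and turns the commanded pose from where the row before left it; what a row does not reach is not made up. A row lasts 1/10 s, in which the tool goes at most 50 mm and 8.59 degrees, less where a joint would pass 70% of its speed; a pose out of reach is approached as far as the arm can. A call with a gripper value outside its range is refused whole. "fingers" is the opening, from 0 (shut) to 1 (fully open), set as the call begins (left out, the last holds). The fingers move at their own pace and stop on an object; "squeeze" is the grip in N (left out, the last holds). Time passes only in rows, so rows that do not move let the fingers close. It gives the time, the measured TCP pose, the force, the opening and the grip force at its end, in the units of the state.
- sensors.state(): the state, without advancing time (a new reading comes with each control period).
- imaging.camera(name): name is "scene" or "top" or "wrist"; returns a dict with "img" (384x512x3 uint8, red, green, blue), "range_z" (384x512 float32, m along the optical axis (not along the pixel's ray), 0 where there is no reading), "vfov" (degrees; the focal length in pixels is half the picture's height over the tangent of half this angle, whatever the lens; pixels are square), "cx", "cy" (the principal point, pixels), "distortion" ([k1, k2, p1, p2, k3] as OpenCV has them; the pictures are not rectified), "R" (3x3) and "t" (3): a world point X has camera coordinates R X + t. Camera axes: x right, y down, z forward; pixel columns grow to the right and rows downward; lengths in m; the calibration is good to about 2 mm. A picture is of the moment at which its call begins.
- workorder.hand_in(): hands the job in; it is judged then, once.
Trained networks look in a picture, given as the dict that the camera call returned (one of the last four; its "shot" number tells which), for a name from the list of things; names that differ only in an ending like _2 or _b are one class to them, and where a whole thing is asked for, a point or a joint stands for the part that bears it (a point fixed in the world has none). Each returns a list of dicts, best first, with "confidence" (0 to 1); they miss things now and then, are a little off and sometimes report something else, mostly with a low value. They report only what shows in the picture. A call takes as long as a camera call.
- imaging.masks_of(picture, name): "region" (384x512 bool, what is visible of it) and "extent" ([left, top, width, height] as shares, 0 to 1, of the picture: columns of its width, rows of its height, round what is visible of it).
- imaging.spot_point(picture, name): "at" ([row, column] as shares, 0 to 1, of the picture: columns of its width, rows of its height: a listed point, or the origin of a listed thing).
The state is a dict: "time": time; "q": joint angles; "dq": joint speeds; "joint_efforts": joint torques, N m; "tcp_pos": TCP position; "ee_rot": TCP orientation; "force": force on the tool from outside, world axes, zero at the start; "ft_torque": the same for the moment, N m; "finger_gap": finger opening in m; "grip_force": force on a finger pad.
Only numpy, scipy, OpenCV 4.12 (cv2) and the standard library are available. Lean on these libraries where they do the work, as an engineer would, in place of code of your own. Each camera call takes 0.05 s, during which the arm holds its last target. There are 200 camera calls.

### The job

Index the blue dividing head for the next operation: turn its toothed disc by the black grip bar clockwise (as seen facing the disc) exactly three clicks from where it stands and leave it resting in that click. Then swing the red-handled lock lever fully home, so that its nose sits between two teeth of the disc, and leave the tools and parts lying round the head where they are.

Things in the scene. Friction and masses are not known exactly. Their poses are not given: they have to be found in the camera images.
- index_head: Blue wedge-shaped housing, fixed to the table, 178 mm deep (its x), 266 mm wide (its y, from -178 to +88 mm), 137 mm high at the back. Origin on the table straight below the disc's centre; z up. Its grey face slopes down to its -x at 35 degrees to the level and carries disc and lever; the disc's centre on the face lies 85 mm above the origin.
- index_disc: Aluminium disc, 112 mm across (130 over its 15 steel teeth), top 19 mm above the face. Clicks are 24 deg (0.419 rad) apart; a sprung ball holds it in each with about 0.1 N m and draws it to the nearest when let go. It stands in one of the first 3 of 8 clicks, with end stops just outside them. Axes as dial_grip's; clockwise seen from outside is a negative turn about z. Origin: centre, on the face.
- dial_grip (a point): Grasp point: middle of the black grip bar across the disc's centre, on the turning axis. Bar 80 mm long, 16 wide, 34 high; the point is 15 mm below its top, 31 mm above the disc, 50 mm above the face. Axes turn with the disc: z out of the face along the turning axis (35 deg from vertical, leaning to the head's -x), x along the bar to the end with the yellow line, y across its width.
- dial_mark (a point): Yellow mark on top of the disc, 48 mm from the turning axis under the yellow end of the bar. Three clicks carry it 56 mm in a straight line from its starting point, two clicks 39 mm, four clicks 71 mm.
- lock_lever (a joint): Lock lever right of the disc, swinging in the plane of the face. 0: fully home (its steel nose between two teeth); grows, in rad, as it swings away from the disc (clockwise seen from outside) to 0.62. Starts open at 0.4 to 0.6 and stays where it is left (friction about 0.12 N m). It goes home only with the disc resting in a click.
- lever_peg (a point): Grasp point on the red peg at the end of the lock lever: round, 16 mm diameter, 46 mm high, square to the face. The point is on its axis, 20 mm below its top, 26 mm above the lever's end, 42 mm above the face. z points out along the peg. It swings on a radius of 108 mm about lever_pivot.
- lever_pivot (a point): Point on the lever's pivot axis, at the height of lever_peg above the face; the axis is parallel to that of the disc. Its z points out of the face, x up the slope, y to the head's left. With the lever home, lever_peg lies at x +105 mm, y -25 mm from here along these axes.
- pliers: Bystander: pliers with blue handles, 135 mm, lying left of the head. Origin at the middle of the underside.
- screwdriver: Bystander: screwdriver with red handle, 161 mm, lying right of the head. Origin at the middle of the underside.
- truss_plate: Bystander: white and black truss plate, 73x100x8 mm, lying in front of the head. Origin at the middle of the underside.
- tape_roll: Bystander: roll of tan tape, 98 mm across, 25 mm high, lying in front of the head to the right. Origin at the middle of the underside.

How it is judged:
By the outcome, as a careful person would: the job done as asked, in the order asked, and still so for the second after the job is handed in, with the robot touching nothing.
It also fails if it takes over 48 s, if anything falls off the work surface, if the arm or the gripper's body presses on something with over 40 N, if the wrist force passes 120 N, or if a joint passes its speed limit or range.

## Working session

There is one attempt and no reset: what is moved stays moved. The work goes in short steps, Python scripts to look and compute and a tool call to move; the robot and the scene stay as the last step left them, time stands still between calls to the robot, and variables do not carry over. Pictures are saved under pics/ and viewed, at most 10 in all, crops included, and the job is handed in when it is done.

Besides the shell and the picture viewer there is one more tool, called after "Emit:" in YAML: its name, and indented under it one key for each argument. move_arm: Moves the arm, as the interface text tells. Its arguments: {"type":"object","properties":{"rows":{"type":"array"},"fingers":{"type":"number"},"squeeze":{"type":"number"}},"required":["rows"]}

```bash
mkdir -p pics
cat > h.py <<'E'
import numpy as np, cv2
from station import sensors, imaging, workorder
def K(p):
    f=p["img"].shape[0]/2/np.tan(np.radians(p["vfov"])/2)
    return np.array([[f,0,p["cx"]],[0,f,p["cy"]],[0,0,1]])
def ray(p,uv):
    n=cv2.undistortPoints(np.array(uv,float).reshape(-1,1,2),K(p),np.array(p["distortion"],float)).reshape(-1,2)
    return np.c_[n,np.ones(len(n))]
def world(p,uv,z):
    c=ray(p,uv)*np.array(z).reshape(-1,1)
    return (c-np.array(p["t"]))@np.array(p["R"])
def cloud(p,m):
    v,u=np.where(m&(p["range_z"]>0)); return world(p,np.c_[u,v],p["range_z"][v,u]),np.c_[u,v]
def proj(p,X):
    r,_=cv2.Rodrigues(np.array(p["R"])); return cv2.projectPoints(np.array(X,float).reshape(-1,1,3),r,np.array(p["t"],float),K(p),np.array(p["distortion"],float))[0].reshape(-1,2)
def cam(p): return -np.array(p["R"]).T@np.array(p["t"])
def save(p,n): cv2.imwrite("pics/"+n,p["img"][:,:,::-1])
def spots(p,names):
    o={}
    for n in names:
        for d in imaging.spot_point(p,n)[:1]:
            r,c=d["at"]; uv=np.array([c*512,r*384]); o[n]=uv
            i,j=int(min(uv[1],383)),int(min(uv[0],511)); z=p["range_z"][i,j]
            print(n,uv.round(1),round(d["confidence"],2),world(p,[uv],[z]).round(4) if z>0 else None)
    return o
E
python3 - <<'E'
from h import *
np.set_printoptions(suppress=True)
ims=[]
for n in ["scene","top"]:
    p=imaging.camera(n); ims.append(p["img"]); print(n,cam(p).round(3),p["vfov"])
    spots(p,["index_head","index_disc","dial_grip","dial_mark","lock_lever","lever_peg","lever_pivot","tape_roll","pliers","screwdriver","truss_plate"])
    np.savez(n+".npz",**{k:v for k,v in p.items() if k not in("shot",)})
a=np.vstack(ims)[:,:,::-1]; cv2.imwrite("pics/a.png",np.hstack(ims)[:,:,::-1].copy() if 0 else cv2.resize(np.hstack(ims)[:,:,::-1],(800,300)))
cv2.imwrite("pics/top.png",ims[1][:,:,::-1])
E
```

```text
scene [-0.086 -0.335  0.838] 48.896616876233864
index_head [282.8 218.6] 0.73 [[ 0.5206 -0.0307  0.0613]]
index_disc [288.  197.5] 0.66 [[ 0.5284 -0.0357  0.1316]]
dial_grip [238.9 204.9] 0.61 [[0.5407 0.1136 0.0065]]
dial_mark [272.6 174.8] 0.72 [[0.5953 0.0458 0.1094]]Traceback (most recent call last):
  File "<stdin>", line 6, in <module>
  File "h.py", line 21, in spots
    for d in imaging.spot_point(p,n)[:1]:
             ~~~~~~~~~~~~~~~~~~^^^^^
ValueError: it knows: dial_grip, dial_mark, index_disc, index_head, lever_peg, lever_pivot, pliers, screwdriver, tape_roll, truss_plate
```

Run:
```python
from h import *
np.set_printoptions(suppress=True)
ims=[]
for n in ["scene","top"]:
    p=imaging.camera(n); ims.append(p["img"]); print(n,cam(p).round(3),p["vfov"])
    spots(p,["index_head","index_disc","dial_grip","dial_mark","lever_peg","lever_pivot","tape_roll","pliers","screwdriver","truss_plate"])
    # grey face plane: points in head mask
    m=imaging.masks_of(p,"index_head")
    if m:
        X,uv=cloud(p,m[0]["region"]); print("head",m[0]["confidence"],len(X),X.min(0).round(3),X.max(0).round(3))
    np.savez(n+".npz",**{k:v for k,v in p.items() if k!="shot"})
s=[cv2.resize(i[90:330,150:420] if k==0 else i,(400,300)) for k,i in enumerate(ims)]
cv2.imwrite("pics/a.png",np.hstack([cv2.resize(ims[0],(400,300)),cv2.resize(ims[1],(400,300))])[:,:,::-1])
```

```text
scene [-0.086 -0.335  0.838] 48.896616876233864
index_head [280.2 217. ] 0.96 [[ 0.5163 -0.0256  0.0682]]
index_disc [284.5 196.8] 0.75 [[ 0.5246 -0.0284  0.133 ]]
dial_grip [280.3 192.8] 0.55 [[ 0.5293 -0.0143  0.1343]]
dial_mark [275.5 178.2] 0.7 [[0.5805 0.0287 0.1182]]
lever_peg [344.1 202.8] 0.91 [[ 0.567  -0.1569  0.1505]]
lever_pivot [302.5 226.2] 0.86 [[ 0.5201 -0.0847  0.0686]]
tape_roll [295.4 273.9] 0.62 [[ 0.4395 -0.1167 -0.0038]]
pliers [238.6 201.6] 0.77 [[ 0.5567  0.1258 -0.0019]]
screwdriver [373.4 244.6] 0.52 [[ 0.6039 -0.241   0.0178]]
truss_plate [240.  256.4] 0.8 [[0.4049 0.017  0.0043]]
head 0.57 9249 [ 0.47  -0.194 -0.006] [0.805 0.162 0.155]
top [0.418 0.049 1.294] 43.39967992079302
index_head [275.6 191.3] 0.67 [[ 0.547  -0.0028  0.1395]]
index_disc [278.6 184.7] 0.68 [[ 0.5655 -0.0112  0.1193]]
dial_grip [281.3 192.6] 0.65 [[ 0.5448 -0.017   0.1296]]
dial_mark [259.6 184.2] 0.71 [[0.5676 0.0354 0.1159]]
lever_peg [333.  176.9] 0.64 [[ 0.5813 -0.1431  0.136 ]]
lever_pivot [309.2 211.1] 0.94 [[ 0.5059 -0.0951  0.0318]]
tape_roll [317.  239.5] 0.7 [[ 0.4316 -0.1183 -0.0014]]
pliers [222.7 193.2] 0.64 [[ 0.5589  0.1336 -0.    ]]
screwdriver [359.6 173.7] 0.81 [[ 0.606  -0.2345  0.0188]]
truss_plate [264.  249.7] 0.67 [[0.4063 0.0245 0.0093]]
head 0.75 7647 [ 0.472 -0.206 -0.007] [0.698 0.085 0.157]
```

View pics/a.png

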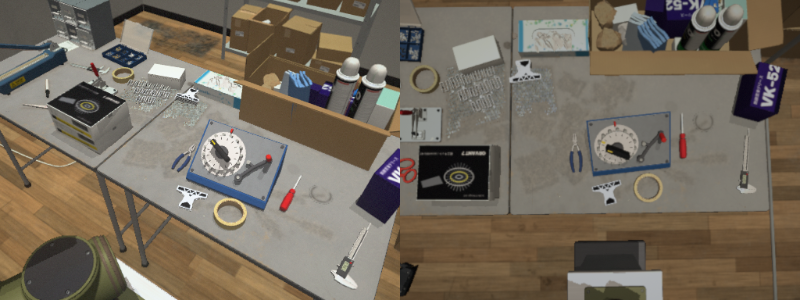

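Run:
```python
from h import *
np.set_printoptions(suppress=True)
rng=np.random.default_rng(0)
Xs=[]
for n in ["scene","top"]:
    p=dict(np.load(n+".npz"))
    v,u=np.mgrid[0:384,0:512]; X=world(p,np.c_[u.ravel(),v.ravel()],p["range_z"].ravel())
    ok=(X[:,0]>.46)&(X[:,0]<.68)&(X[:,1]>-.2)&(X[:,1]<.12)&(X[:,2]>.02)&(X[:,2]<.2)
    X=X[ok];best=0
    for _ in range(3000):
        a,b,c=X[rng.choice(len(X),3,False)]; m=np.cross(b-a,c-a); l=np.linalg.norm(m)
        if l<1e-6: continue
        m/=l; m*=np.sign(m[2])
        if abs(m[2]-np.cos(np.radians(35)))>.05 or m[0]>0: continue
        d=(X-a)@m; k=(abs(d)<.003).sum()
        if k>best: best=k; M,A=m,a
    I=X[abs((X-A)@M)<.004]; c=I.mean(0); M=np.linalg.svd(I-c,full_matrices=False)[2][2]; M*=np.sign(M[2])
    d=(X-c)@M
    h=np.histogram(d,bins=np.arange(-.03,.1,.005))
    print(n,len(X),len(I),M,c,"tilt",np.degrees(np.arccos(M[2])),"yaw",np.degrees(np.arctan2(-M[1],-M[0])));print(h[0])
    # disc top points
    D=X[abs(d-.019)<.003]; print("disc19",len(D),np.median(D,0),D.min(0),D.max(0))
    s=p["img"][130:250,180:360] if n=="scene" else p["img"][130:240,225:375]
    cv2.imwrite(f"pics/c_{n}.png",cv2.resize(s,None,fx=4,fy=4,interpolation=cv2.INTER_CUBIC)[:,:,::-1])
```

```text
scene 8874 6076 [-0.57262308 -0.06070198  0.81756839] [ 0.56719396 -0.0720291   0.07828186] tilt 35.15788393635641 yaw 6.051147418840695
[  13   10    7   15   82 3180 3119   99  164 1271  445   30   82    6
   11    7    5   18  166   79    0    0    0    0    0]
disc19 1496 [ 0.55463159 -0.02414704  0.095844  ] [ 0.46033061 -0.15852527  0.02004381] [0.61015143 0.05386898 0.13663623]
top 7389 4747 [-0.57341472 -0.05995546  0.81706848] [ 0.57797709 -0.06256525  0.08628757] tilt 35.20759514159335 yaw 5.969079355176142
[   0    0    0    1  120 2589 2459  126  221  979  412   41   49   30
   36   36   33   41  149   67    0    0    0    0    0]
disc19 1166 [ 0.56687301 -0.01736255  0.10323545] [ 0.46120424 -0.15685254  0.02129729] [0.62721152 0.05426046 0.14563902]
```

View pics/c_scene.png

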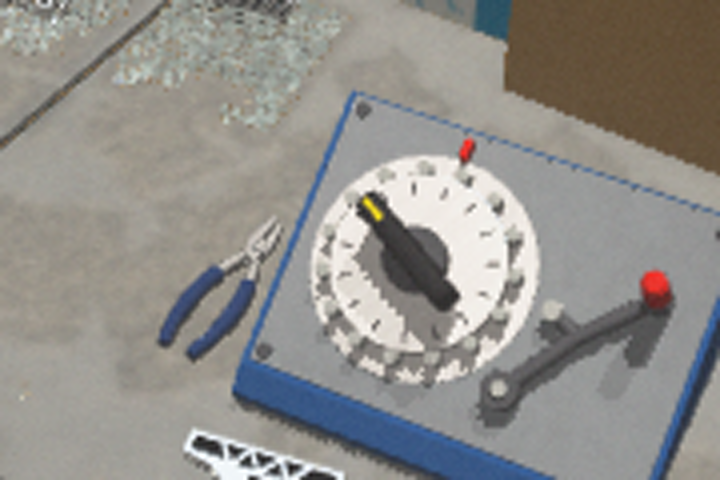

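View pics/c_top.png

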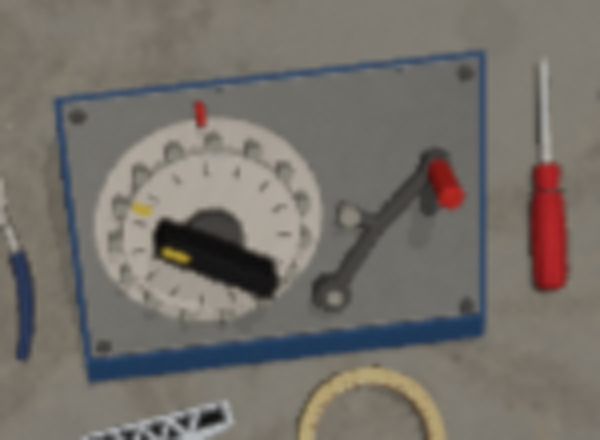

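```bash
cat > fit.py <<'E'
from h import *
np.set_printoptions(suppress=True,precision=4)
n=np.array([-.573,-.0603,.8172]); n/=np.linalg.norm(n)
ex=np.array([.8172*np.cos(np.radians(6)),.8172*np.sin(np.radians(6)),.573]); ex-=n*(ex@n); ex/=np.linalg.norm(ex)
ey=np.cross(n,ex)   # left
F=np.c_[ex,ey,n]
def fit(p,c0):
    v,u=np.mgrid[0:384,0:512]; u,v=u.ravel(),v.ravel(); z=p["range_z"].ravel()
    X=world(p,np.c_[u,v],z); L=(X-c0)@F; rgb=p["img"].reshape(-1,3).astype(int)
    ok=(z>0)&(abs(L[:,0])<.14)&(L[:,1]<.12)&(L[:,1]>-.22)
    red=(rgb[:,0]>110)&(rgb[:,1]<.45*rgb[:,0])
    yel=(rgb[:,0]>130)&(rgb[:,1]>.7*rgb[:,0])&(rgb[:,2]<.4*rgb[:,0])
    return X,L,ok,red,yel
E
python3 - <<'E'
from fit import *
from scipy.spatial.transform import Rotation as Ro
c0=np.array([.5726,-.0673,.0823])
for nm in ["scene","top"]:
    p=dict(np.load(nm+".npz")); X,L,ok,red,yel=fit(p,c0)
    b=ok&(L[:,2]>.060)&(L[:,2]<.072)&~red
    B=L[b]; 
    r=cv2.minAreaRect((B[:,:2]*1000).astype(np.float32)); print(nm,"bar",b.sum(),r,B[:,2].mean())
    c=np.array([*np.array(r[0])/1000,.050]); print(" grip world",c0+F@c, "foot", c0+F@np.array([c[0],c[1],0]))
    for k,nmx in((red,"red"),(yel,"yel")):
        for lo,hi in((.015,.026),(.055,.072)):
            m=ok&k&(L[:,2]>lo)&(L[:,2]<hi); 
            if m.sum(): print(" ",nmx,lo,m.sum(),np.median(L[m],0),L[m].min(0),L[m].max(0))
    for nn,h in(("lever_pivot",.042),("lever_peg",.042),("dial_grip",.05),("dial_mark",.019)): 
        uv={"scene":{"lever_pivot":(302.5,226.2),"lever_peg":(344.1,202.8),"dial_grip":(280.3,192.8),"dial_mark":(275.5,178.2)},"top":{"lever_pivot":(309.2,211.1),"lever_peg":(333,176.9),"dial_grip":(281.3,192.6),"dial_mark":(259.6,184.2)}}[nm][nn]
        C=cam(p); d=(world(p,[uv],[1.])[0]-C); s=(h-(C-c0)@n)/(d@n); print("  ",nn,F.T@(C+s*d-c0))
s=sensors.state(); print(s["tcp_pos"],s["ee_rot"],s["q"]); print(Ro.from_quat(np.roll(s["ee_rot"],-1)).as_matrix()); print(F)
E
```

```text
scene bar 216 ((2.964397430419922, 58.45109558105469), (79.76591491699219, 15.782095909118652), 59.7473030090332) 0.06457063739553766
 grip world [ 0.5402 -0.0119  0.1249] foot [ 0.5689 -0.0089  0.084 ]
  red 0.015 2 [0.0804 0.0581 0.0157] [0.0761 0.0571 0.0155] [0.0848 0.0591 0.0159]
  red 0.055 33 [ 0.0317 -0.0846  0.0613] [ 0.0247 -0.0911  0.0574] [ 0.039  -0.0773  0.0652]
  yel 0.055 14 [0.0179 0.0833 0.0643] [0.0133 0.0772 0.0635] [0.0226 0.0906 0.0698]
   lever_pivot [-0.0536 -0.0159  0.042 ]
   lever_peg [ 0.0306 -0.086   0.042 ]
   dial_grip [0.0011 0.0611 0.05  ]
   dial_mark [0.0353 0.0947 0.019 ]
top bar 195 ((8.381120681762695, 1.8493728637695312), (52.49454879760742, 185.2786102294922), 3.3606066703796387) 0.06417115309109866
 grip world [ 0.5506 -0.0678  0.128 ] foot [ 0.5792 -0.0647  0.0871]
  red 0.015 3 [ 0.0398 -0.0835  0.0214] [ 0.0386 -0.0854  0.0165] [0.0865 0.0591 0.0244]
  red 0.055 30 [ 0.036  -0.0829  0.0609] [ 0.0273 -0.0897  0.0558] [ 0.0421 -0.0775  0.0643]
  yel 0.015 2 [0.0274 0.1022 0.0189] [0.0274 0.101  0.0186] [0.0274 0.1034 0.0192]
  yel 0.055 7 [0.0191 0.0837 0.0665] [0.0169 0.079  0.0635] [0.0218 0.0907 0.0681]
   lever_pivot [-0.0587 -0.0146  0.042 ]
   lever_peg [ 0.0308 -0.0766  0.042 ]
   dial_grip [0.0081 0.0528 0.05  ]
   dial_mark [0.0214 0.1025 0.019 ]
[0.2277 0.6088 0.189 ] [0.    0.178 0.984 0.   ] [ 1.1304  0.1238  1.6503 -0.      1.3675 -0.0826]
[[-0.9367  0.3502  0.    ]
 [ 0.3502  0.9367  0.    ]
 [-0.      0.     -1.    ]]
[[ 0.8128 -0.1046 -0.5731]
 [ 0.0854  0.9945 -0.0603]
 [ 0.5762  0.0001  0.8173]]
```

```bash
cat > go.py <<'E'
from fit import *
from scipy.spatial.transform import Rotation as Ro
c0=np.array([.5726,-.0673,.0823])
def goal(l,ang):  # local TCP pos (m), tool y angle deg in face
    y=F@np.array([np.cos(np.radians(ang)),np.sin(np.radians(ang)),0]); z=-n
    return c0+F@np.array(l), np.c_[np.cross(y,z),y,z]
def delta(l,ang):
    s=sensors.state(); P,R=goal(l,ang); R0=Ro.from_quat(np.roll(s["ee_rot"],-1))
    rv=(Ro.from_matrix(R)*R0.inv()).as_rotvec(degrees=True)
    print("tcp",np.array(s["tcp_pos"]).round(4),"q",np.round(s["q"],3),"t",s["time"],"F",np.round(s["force"],1))
    print("shift mm",((P-s["tcp_pos"])*1000).round(1),"rotvec",rv.round(2),np.linalg.norm(rv).round(1))
E
python3 - <<'E'
from go import *
delta([.003,.0585,.17],-30.3)
p=dict(np.load("top.npz")); v,u=np.mgrid[0:384,0:512]; X=world(p,np.c_[u.ravel(),v.ravel()],p["range_z"].ravel())
for a in np.arange(.0,.65,.1): print(round(a,1),[round(float(X[(abs(X[:,0]-x)<.05)&(abs(X[:,1]-a)<.05),2].max(initial=-1)),2) for x in np.arange(.2,.8,.1)])
E
```

```text
tcp [0.2277 0.6088 0.189 ] q [ 1.13   0.124  1.65  -0.     1.368 -0.083] t 1.45 F [-0.5  0.3  1.6]
shift mm [ 243.8 -627.9   34. ] rotvec [ 31.36 -23.71 -90.55] 98.7
0.0 [-0.0, 0.01, 1.29, 0.15, 0.15, 0.14, 0.23]
0.1 [-0.0, 0.01, 0.01, 0.08, 0.14, 0.01, 0.26]
0.2 [-0.61, 0.0, 0.01, 0.01, 0.01, 0.02, 0.04]
0.3 [-0.7, 0.01, 0.01, 0.01, 0.01, 0.02, 0.04]
0.4 [-0.7, 0.01, 0.14, 0.14, 0.14, 0.02, 0.06]
0.5 [0.34, 0.01, 0.14, 0.14, 0.14, 0.02, 0.07]
0.6 [0.32, 0.01, 0.14, 0.14, 0.14, 0.04, 0.03]
```

Emit:
move_arm:
  rows: [0,0,30,0,0,0,0,0,40,0,0,0,0,0,30,0,0,0,12.2,-31.4,0,1.57,-1.19,-4.53,12.2,-31.4,0,1.57,-1.19,-4.53,12.2,-31.4,0,1.57,-1.19,-4.53,12.2,-31.4,0,1.57,-1.19,-4.53,12.2,-31.4,0,1.57,-1.19,-4.53,12.2,-31.4,0,1.57,-1.19,-4.53,12.2,-31.4,0,1.57,-1.19,-4.53,12.2,-31.4,0,1.57,-1.19,-4.53,12.2,-31.4,0,1.57,-1.19,-4.53,12.2,-31.4,0,1.57,-1.19,-4.53,12.2,-31.4,0,1.57,-1.19,-4.53,12.2,-31.4,0,1.57,-1.19,-4.53,12.2,-31.4,0,1.57,-1.19,-4.53,12.2,-31.4,0,1.57,-1.19,-4.53,12.2,-31.4,0,1.57,-1.19,-4.53,12.2,-31.4,0,1.57,-1.19,-4.53,12.2,-31.4,0,1.57,-1.19,-4.53]
  fingers: 0.5

```text
time: 3.45
tcp_pos: [0.4352, 0.0737, 0.2894]
ee_rot: [0.121, 0.737, 0.621, 0.239]
force: [0.5, 0.4, -0.5]
finger_gap: 0.0475
grip_force: 0.0
```

Emit:
move_arm:
  rows: [12.2,-31.4,-10,1.57,-1.19,-4.53,12.2,-31.4,-20,1.57,-1.19,-4.53,12.2,-31.4,-20,1.57,-1.19,-4.53,0,0,-16,0,0,0,0,0,0,0,0,0,0,0,0,0,0,0]

```text
time: 4.05
tcp_pos: [0.4717, -0.0184, 0.2235]
ee_rot: [0.137, 0.801, 0.517, 0.27]
force: [0.4, -0.2, -0.9]
finger_gap: 0.0476
grip_force: 0.0
```

Run:
```python
from go import *
delta([.003,.0585,.17],-30.3)
p=imaging.camera("wrist"); save(p,"w1.png"); print(cam(p))
spots(p,["dial_grip","dial_mark","lever_peg","lever_pivot","index_disc"])
np.savez("w1.npz",**{k:v for k,v in p.items() if k!="shot"})
X,L,ok,red,yel=fit(p,c0)
B=L[ok&(L[:,2]>.060)&(L[:,2]<.070)&~red&(np.hypot(L[:,0],L[:,1]-.058)<.05)]
print(len(B), cv2.minAreaRect((B[:,:2]*1000).astype(np.float32)) if len(B) else 0,B[:,2].mean())
f=ok&(abs(L[:,2])<.006); print("face off",np.median(L[f,2]),f.sum())
A=np.c_[L[f,:2],np.ones(f.sum())]; print("slopes",np.linalg.lstsq(A,L[f,2],rcond=None)[0])
D=L[ok&(abs(L[:,2]-.019)<.003)&(np.hypot(L[:,0],L[:,1]-.058)<.08)]; print("disc",len(D),cv2.minEnclosingCircle((D[:,:2]*1000).astype(np.float32)))
for k,nm in((red,"red"),(yel,"yel")):
    m=ok&k&(L[:,2]>.055)&(L[:,2]<.07)
    if m.sum(): print(nm,m.sum(),np.median(L[m],0),L[m].min(0),L[m].max(0))
```

```text
tcp [ 0.4717 -0.0184  0.2235] q [-0.314 -0.803  2.394  0.283  0.996  0.023] t 4.05 F [ 0.4 -0.2 -0.9]
shift mm [-0.2 -0.7 -0.5] rotvec [ 0.01  0.09 -0.01] 0.1
[0.386  0.0421 0.4066]
dial_grip [249.8 181.6] 0.69 [[ 0.5343 -0.0111  0.1377]]
dial_mark [253.6 126.6] 0.67 [[0.5792 0.0342 0.1171]]
lever_peg [334.1 268.6] 0.64 [[ 0.4379 -0.0078  0.336 ]]
lever_pivot [238.9 259.7] 0.96 [[ 0.5217 -0.1094  0.0444]]
index_disc [245.2 167.9] 0.71 [[0.535  0.0033 0.14  ]]
1222 ((4.822175979614258, 59.64324188232422), (78.50414276123047, 15.376779556274414), 60.03958511352539) 0.06405623726219987
face off -0.00030681164127247006 17633
slopes [ 0.0036  0.0017 -0.0005]
disc 6639 ((-0.16286958754062653, 50.48963165283203), 73.98778533935547)
yel 67 [0.0191 0.0839 0.0653] [0.0142 0.0765 0.0639] [0.0242 0.0911 0.067 ]
```

View pics/w1.png

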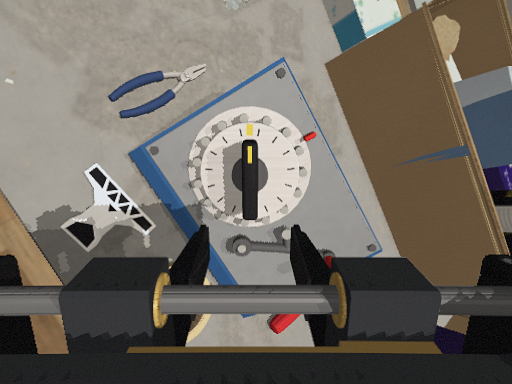

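Emit:
move_arm:
  rows: [16,1.7,-22.7,0,0,0,16,1.7,-22.7,0,0,0,16,1.7,-22.7,0,0,0,16,1.7,-22.7,0,0,0,8,0.8,-11.3,0,0,0,8.4,0.9,-11.3,0,0,0,0,0,0,0,0,0]

```text
time: 5.05
tcp_pos: [0.5515, -0.0099, 0.1076]
ee_rot: [0.136, 0.801, 0.517, 0.269]
force: [-0.2, 1.0, 0.3]
finger_gap: 0.0473
grip_force: 0.0
```

Emit:
move_arm:
  rows: [0,0,0,0,0,0,0,0,0,0,0,0,0,0,0,0,0,0,0,0,0,0,0,0,0,0,0,0,0,0]
  fingers: 0
  squeeze: 25

```text
time: 5.55
tcp_pos: [0.5516, -0.0104, 0.1098]
ee_rot: [0.137, 0.801, 0.517, 0.27]
force: [-6.2, 2.0, 3.0]
finger_gap: 0.0161
grip_force: 25.0
```

Run:
```python
from go import *
delta([.0042,.0592,.031],-30)
s=sensors.state(); print(s["ft_torque"],s["finger_gap"],s["grip_force"])
```

```text
tcp [ 0.5516 -0.0104  0.1098] q [-0.225 -0.428  2.376  0.322  0.63  -0.007] t 5.55 F [-6.2  2.   3. ]
shift mm [0.4 0.5 0.2] rotvec [-0.18  0.01  0.29] 0.3
[-0.0026  0.9168  0.1899] 0.016097662728496887 25.004195272922516
```

Emit:
move_arm:
  rows: [0,0,0,3.44,0.36,-4.9,0,0,0,3.44,0.36,-4.9,0,0,0,3.44,0.36,-4.9,0,0,0,3.44,0.36,-4.9,0,0,0,3.44,0.36,-4.9,0,0,0,3.44,0.36,-4.9,0,0,0,3.44,0.36,-4.9,0,0,0,3.44,0.36,-4.9,0,0,0,3.44,0.36,-4.9,0,0,0,3.44,0.36,-4.9,0,0,0,3.44,0.36,-4.9,0,0,0,3.44,0.36,-4.9,0,0,0,0,0,0,0,0,0,0,0,0]

```text
time: 6.95
tcp_pos: [0.5509, -0.0092, 0.1094]
ee_rot: [-0.049, 0.952, -0.052, 0.297]
force: [-10.1, 6.0, 6.6]
finger_gap: 0.0157
grip_force: 25.0
```

Run:
```python
from go import *
delta([.0042,.0592,.031],-102)
s=sensors.state(); print(s["ft_torque"],s["finger_gap"],s["grip_force"])
```

```text
tcp [ 0.5509 -0.0092  0.1094] q [-0.224 -0.428  2.376  0.322  0.633  1.251] t 6.95 F [-10.1   6.    6.6]
shift mm [ 1.1 -0.8  0.7] rotvec [-0.29 -0.18  0.19] 0.4
[0.8092 1.2657 0.725 ] 0.015652047173662018 25.008225739002228
```

Emit:
move_arm:
  rows: [0,0,0,0,0,0,0,0,0,0,0,0,0,0,0,0,0,0,0,0,0,0,0,0,-9,-1,13,0,0,0,-15,-1.5,21,0,0,0,-15,-1.5,21,0,0,0,-15,-1.5,21,0,0,0,-15,-1.5,21,0,0,0,0,0,0,0,0,0]
  fingers: 0.5

```text
time: 7.95
tcp_pos: [0.4842, -0.0186, 0.2113]
ee_rot: [-0.047, 0.951, -0.053, 0.302]
force: [0.6, 0.1, 0.8]
finger_gap: 0.0474
grip_force: 0.0
```

Run:
```python
from go import *
delta([.0042,.0592,.151],-102)
for cn in("wrist","scene"):
    p=imaging.camera(cn); save(p,f"{cn}2.png"); print(cn)
    spots(p,["dial_grip","dial_mark","lever_peg","lever_pivot"])
    X,L,ok,red,yel=fit(p,c0)
    B=L[ok&(L[:,2]>.060)&(L[:,2]<.070)&~red&(np.hypot(L[:,0]-.004,L[:,1]-.059)<.05)]
    if len(B): print(len(B), cv2.minAreaRect((B[:,:2]*1000).astype(np.float32)))
    for k,nm in((red,"red"),(yel,"yel")):
        m=ok&k&(L[:,2]>.055)&(L[:,2]<.07)
        if m.sum(): print(nm,m.sum(),np.median(L[m],0),L[m].min(0),L[m].max(0))
    for nn in("lever_pivot","lever_peg"):
        for d in imaging.spot_point(p,nn)[:1]:
            r,c=d["at"]; C=cam(p); q=world(p,[(c*512,r*384)],[1.])[0]-C; print(nn,F.T@(C+q*(.042-(C-c0)@n)/(q@n)-c0))
```

```text
tcp [ 0.4842 -0.0186  0.2113] q [-0.3   -0.761  2.395  0.282  0.942  1.282] t 7.95 F [0.6 0.1 0.8]
shift mm [-0.9  1.4 -3.2] rotvec [0.   0.45 0.37] 0.6
wrist
dial_grip [250.6 187.2] 0.79 [[ 0.5375 -0.016   0.1403]]
dial_mark [250.6 133.4] 0.94 [[ 0.5993 -0.0194  0.1301]]
lever_peg [392.7 125.3] 0.7 [[ 0.5763 -0.148   0.153 ]]
lever_pivot [329.7 220.2] 0.61 [[ 0.5163 -0.0943  0.0628]]
1347 ((5.759086608886719, 58.387359619140625), (15.994385719299316, 78.87318420410156), 77.98721313476562)
red 243 [ 0.0341 -0.0832  0.0607] [ 0.0263 -0.0918  0.0551] [ 0.0408 -0.0771  0.0632]
yel 82 [0.0334 0.0528 0.0652] [0.0247 0.0495 0.0637] [0.0407 0.0555 0.0668]
lever_pivot [-0.0488 -0.0165  0.042 ]
lever_peg [ 0.0337 -0.0884  0.042 ]
scene
dial_grip [282.  191.2] 0.83 [[ 0.3836 -0.0934  0.3067]]
dial_mark [293.7 178.5] 0.68 [[ 0.4087 -0.1017  0.3222]]
lever_peg [344.7 202.5] 0.67 [[ 0.5713 -0.1569  0.1476]]
lever_pivot [303.2 226.5] 0.62 [[ 0.5215 -0.086   0.067 ]]
39 ((-27.949405670166016, 65.07614135742188), (15.288660049438477, 14.987813949584961), 66.67626190185547)
red 36 [ 0.031  -0.0849  0.0608] [ 0.0243 -0.0911  0.0563] [ 0.0387 -0.077   0.0642]
lever_pivot [-0.0536 -0.0177  0.042 ]
lever_peg [ 0.0317 -0.0869  0.042 ]
```

View pics/wrist2.png

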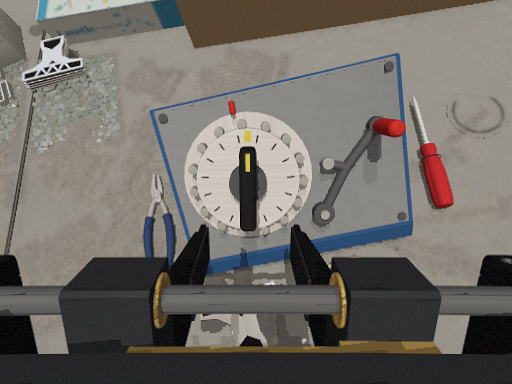

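Emit:
move_arm:
  rows: [9.2,-34.6,3.5,1.86,0.2,-2.65,9.2,-34.6,3.5,1.86,0.2,-2.65,9.2,-34.6,3.5,1.86,0.2,-2.65,9.3,-34.7,3.7,1.86,0.2,-2.65,0,0,0,0,0,0,12.2,1.3,-17.4,0,0,0,12.2,1.3,-17.4,0,0,0,12.2,1.3,-17.4,0,0,0,12.2,1.3,-17.4,0,0,0,12.2,1.3,-17.4,0,0,0,6.1,0.6,-8.7,0,0,0,6.1,0.6,-8.7,0,0,0,0,0,0,0,0,0]

```text
time: 9.95
tcp_pos: [0.5929, -0.1477, 0.1152]
ee_rot: [-0.081, 0.94, -0.16, 0.29]
force: [-0.6, -0.6, 0.2]
finger_gap: 0.0475
grip_force: 0.0
```

Run:
```python
from go import *
delta([.033,-.084,.024],-115)
```

```text
tcp [ 0.5929 -0.1477  0.1152] q [-0.507 -0.227  2.218  0.536  0.703  1.065] t 9.95 F [-0.6 -0.6  0.2]
shift mm [ 1.6 -1.7  5.7] rotvec [-0.17 -0.14  0.22] 0.3
```

Emit:
move_arm:
  rows: [1.5,-1.5,5,0,0,0,0,0,0,0,0,0,0,0,0,0,0,0,0,0,0,0,0,0,0,0,0,0,0,0,0,0,0,0,0,0]
  fingers: 0
  squeeze: 10

```text
time: 10.55
tcp_pos: [0.5947, -0.1501, 0.1218]
ee_rot: [-0.081, 0.94, -0.16, 0.291]
force: [-2.2, 0.3, 2.5]
finger_gap: 0.0152
grip_force: 10.0
```

Run:
```python
from go import *
delta([.033,-.084,.024],-115)
s=sensors.state(); T=np.array(s["tcp_pos"]); print("local",F.T@(T-c0),s["finger_gap"],s["grip_force"])
pv=np.array([-.053,-.0165]); pg=(F.T@(T-c0))[:2]; a=np.degrees(np.arctan2(*(pg-pv)[::-1])); print("ang",a,np.linalg.norm(pg-pv))
pv=pg-(pg-pv)/np.linalg.norm(pg-pv)*.108
home=np.degrees(np.arctan2(-25,105)); st=(home+1-a)/6   # over-drive ~1 deg
for k in range(1,7):
    u=lambda x:np.array([np.cos(np.radians(x)),np.sin(np.radians(x)),0])*.108
    print((F@(u(a+k*st)-u(a+k*st-st))*1000).round(1),(n*st).round(2))
```

```text
tcp [ 0.5947 -0.1501  0.1218] q [-0.509 -0.231  2.209  0.531  0.712  1.071] t 10.55 F [-2.2  0.3  2.5]
shift mm [-0.3  0.7 -0.8] rotvec [-0.11 -0.01  0.28] 0.3
local [ 0.0336 -0.0847  0.0246] 0.015210800163349613 10.00021099112928
ang -38.19851383808764 0.11025769318449488
[3.2 6.9 2.7] [-2.46 -0.26  3.52]
[2.7 7.2 2.5] [-2.46 -0.26  3.52]
[2.3 7.5 2.2] [-2.46 -0.26  3.52]
[1.8 7.7 1.8] [-2.46 -0.26  3.52]
[1.3 7.9 1.5] [-2.46 -0.26  3.52]
[0.8 8.  1.2] [-2.46 -0.26  3.52]
```

Emit:
move_arm:
  rows: [3.2,6.9,2.7,-2.46,-0.26,3.52,2.7,7.2,2.5,-2.46,-0.26,3.52,2.3,7.5,2.2,-2.46,-0.26,3.52,1.8,7.7,1.8,-2.46,-0.26,3.52,1.3,7.9,1.5,-2.46,-0.26,3.52,0,0,0,0,0,0]

```text
time: 11.15
tcp_pos: [0.6069, -0.1125, 0.1332]
ee_rot: [-0.025, 0.953, 0.019, 0.302]
force: [2.5, 0.5, 0.5]
finger_gap: 0.0158
grip_force: 10.0
```

Emit:
move_arm:
  rows: [0.2,2,0.3,0,0,1,0.2,2,0.3,0,0,1,0.2,2,0.3,0,0,1,0,0,0,0,0,0]

```text
time: 11.55
tcp_pos: [0.6072, -0.1075, 0.1339]
ee_rot: [-0.033, 0.952, 0.043, 0.301]
force: [4.0, -0.2, 2.7]
finger_gap: 0.0154
grip_force: 10.1
```

Run:
```python
from go import *
delta([.052,-.0415,.024],-91)
s=sensors.state(); T=np.array(s["tcp_pos"]); l=F.T@(T-c0); f=F.T@np.array(s["force"]); print("local",l,s["finger_gap"],"Floc",f)
```

```text
tcp [ 0.6072 -0.1075  0.1339] q [-0.429 -0.243  2.198  0.505  0.719  0.747] t 11.55 F [ 4.  -0.2  2.7]
shift mm [-1.8  1.9 -2. ] rotvec [-1.56 -0.12 -0.66] 1.7
local [ 0.0544 -0.0436  0.0247] 0.015427145090586097 Floc [ 4.7791 -0.5766 -0.06  ]
```

Emit:
move_arm:
  rows: [0,1.5,0,0,0,0,0,1.5,0,0,0,0,0,0,0,0,0,0]

```text
time: 11.85
tcp_pos: [0.6075, -0.1044, 0.1343]
ee_rot: [-0.033, 0.952, 0.043, 0.302]
force: [5.8, -3.3, 3.5]
finger_gap: 0.0149
grip_force: 10.1
```

Emit:
move_arm:
  rows: [0,1.5,0,0,0,0,0,1.5,0,0,0,0,0,0,0,0,0,0]

```text
time: 12.15
tcp_pos: [0.6077, -0.1029, 0.1344]
ee_rot: [-0.031, 0.952, 0.043, 0.302]
force: [3.5, -8.4, 2.5]
finger_gap: 0.0153
grip_force: 10.0
```

Run:
```python
from go import *
delta([.052,-.0415,.024],-91)
s=sensors.state(); T=np.array(s["tcp_pos"]); l=F.T@(T-c0); f=F.T@np.array(s["force"]); print("local",l,s["finger_gap"],"Floc",f)
```

```text
tcp [ 0.6077 -0.1029  0.1344] q [-0.417 -0.248  2.201  0.494  0.711  0.764] t 12.15 F [ 3.5 -8.4  2.5]
shift mm [-2.2 -2.6 -2.6] rotvec [-1.3  -0.01 -0.6 ] 1.4
local [ 0.0555 -0.0391  0.0247] 0.015314727805166095 Floc [ 3.5103 -8.7046  0.5277]
```

Emit:
move_arm:
  rows: [0,1.5,0,0,0,0,0,1.5,0,0,0,0,0,0,0,0,0,0]

```text
time: 12.45
tcp_pos: [0.6078, -0.1027, 0.1345]
ee_rot: [-0.028, 0.952, 0.043, 0.302]
force: [1.9, -17.3, 1.7]
finger_gap: 0.0158
grip_force: 10.0
```

Emit:
move_arm:
  rows: [0,0,0,0,0,0,0,0,0,0,0,0,0,0,0,0,0,0,0,-3,0,0,0,0,-9,-1,13,0,0,0,-15,-1.5,21,0,0,0,-15,-1.5,21,0,0,0,-15,-1.5,21,0,0,0,-15,-1.5,21,0,0,0,0,0,0,0,0,0]
  fingers: 0.5

```text
time: 13.45
tcp_pos: [0.5378, -0.1082, 0.2332]
ee_rot: [-0.032, 0.952, 0.044, 0.302]
force: [-0.2, -0.3, 1.0]
finger_gap: 0.0474
grip_force: 0.0
```

Run:
```python
from go import *
p=imaging.camera("wrist"); save(p,"w3.png")
X,L,ok,red,yel=fit(p,c0)
B=L[ok&(L[:,2]>.060)&(L[:,2]<.070)&~red&(np.hypot(L[:,0]-.004,L[:,1]-.059)<.05)]
if len(B): print(len(B), cv2.minAreaRect((B[:,:2]*1000).astype(np.float32)))
for k,nm in((red,"red"),(yel,"yel")):
    m=ok&k&(L[:,2]>.055)&(L[:,2]<.07)
    if m.sum(): print(nm,m.sum(),np.median(L[m],0),L[m].min(0),L[m].max(0))
cv2.imwrite("pics/w3.png",cv2.resize(p["img"][40:270,100:440],None,fx=2.3,fy=2.3,interpolation=cv2.INTER_CUBIC)[:,:,::-1])
p=imaging.camera("top"); cv2.imwrite("pics/t3.png",cv2.resize(p["img"][120:270,200:400],None,fx=4,fy=4,interpolation=cv2.INTER_CUBIC)[:,:,::-1])
spots(p,["tape_roll","pliers","screwdriver","truss_plate"])
```

```text
888 ((17.61375617980957, 55.677852630615234), (16.307052612304688, 55.240474700927734), 78.68623352050781)
red 219 [ 0.0563 -0.0411  0.0607] [ 0.0486 -0.0485  0.0551] [ 0.063  -0.0336  0.0628]
yel 82 [0.0333 0.0526 0.0651] [0.0253 0.0492 0.0634] [0.0415 0.0567 0.0666]
tape_roll [316.9 238. ] 0.53 [[ 0.4309 -0.074   0.3407]]
pliers [222.3 192.3] 0.63 [[ 0.5614  0.1347 -0.0003]]
screwdriver [362.3 172.3] 0.63 [[ 0.6091 -0.241   0.0227]]
truss_plate [275.2 184.8] 0.75 [[ 0.5648 -0.0027  0.123 ]]
```

View pics/w3.png

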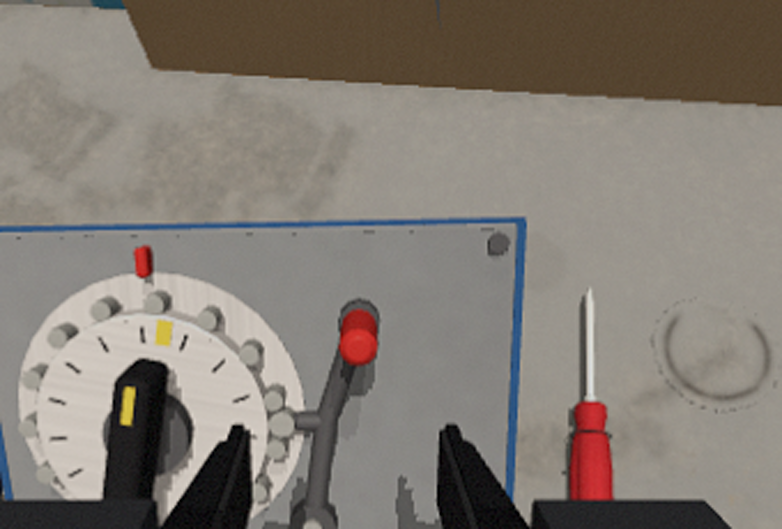

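Emit:
move_arm:
  rows: [15,1.5,-21,0,0,0,15,1.5,-21,0,0,0,15,1.5,-21,0,0,0,15,1.5,-21,0,0,0,9,1,-13,0,0,0,0,0,0,0,0,0]
  fingers: 0.35

```text
time: 14.35
tcp_pos: [0.6052, -0.0994, 0.1282]
ee_rot: [-0.035, 0.953, 0.043, 0.297]
force: [-0.6, -0.2, 0.7]
finger_gap: 0.0335
grip_force: 0.0
```

Emit:
move_arm:
  rows: [0,2,0,0,0,0,0,2,0,0,0,0,0,2,0,0,0,0,0,2,0,0,0,0,0,0,0,0,0,0]

```text
time: 14.85
tcp_pos: [0.607, -0.0942, 0.1343]
ee_rot: [-0.031, 0.952, 0.043, 0.301]
force: [-1.5, -6.2, -0.0]
finger_gap: 0.0334
grip_force: 2.5
```

Emit:
move_arm:
  rows: [0,2,0,0,0,0,0,0,0,0,0,0]

```text
time: 15.05
tcp_pos: [0.6071, -0.094, 0.1342]
ee_rot: [-0.03, 0.952, 0.043, 0.302]
force: [-2.6, -11.2, -0.5]
finger_gap: 0.0333
grip_force: 5.4
```

Emit:
move_arm:
  rows: [0,-4,0,0,0,0,0,-4,0,0,0,0,0,0,0,0,0,0,-9,-1,13,0,0,0,-15,-1.5,21,0,0,0,-15,-1.5,21,0,0,0,-15,-1.5,21,0,0,0,-15,-1.5,21,0,0,0,-20,0,20,0,0,0,-20,0,20,0,0,0,0,0,0,0,0,0]

```text
time: 16.15
tcp_pos: [0.4979, -0.1064, 0.2746]
ee_rot: [-0.031, 0.951, 0.044, 0.304]
force: [-0.7, -0.4, 0.7]
finger_gap: 0.0331
grip_force: 0.0
```

Run:
```python
from go import *
p=imaging.camera("wrist")
X,L,ok,red,yel=fit(p,c0)
for k,nm in((red,"red"),(yel,"yel")):
    m=ok&k&(L[:,2]>.055)&(L[:,2]<.07)
    if m.sum(): print(nm,m.sum(),np.median(L[m],0),L[m].min(0),L[m].max(0))
cv2.imwrite("pics/w4.png",cv2.resize(p["img"][0:300],None,fx=1.56,fy=1.56,interpolation=cv2.INTER_CUBIC)[:,:,::-1])
```

```text
red 157 [ 0.0562 -0.0414  0.0606] [ 0.0485 -0.048   0.0561] [ 0.0631 -0.0338  0.0632]
yel 59 [0.0333 0.0528 0.0652] [0.0249 0.0494 0.0642] [0.0412 0.0562 0.0667]
```

View pics/w4.png

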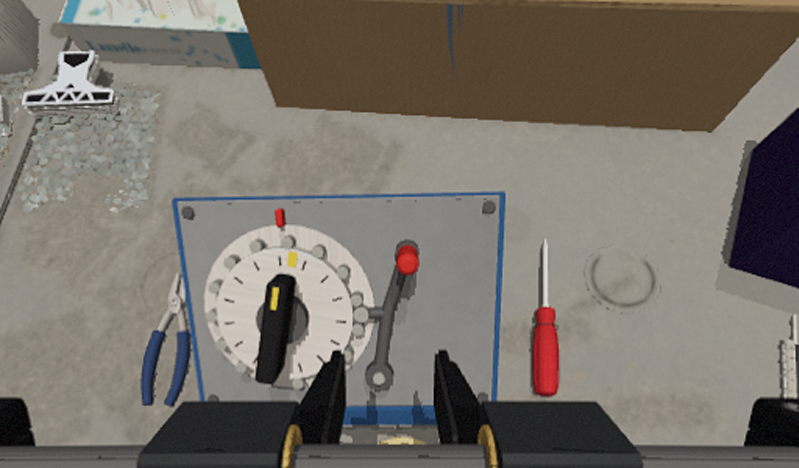

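The nose sits between two teeth at about (362,313), with the lever hard against its stop. The yellow mark at (292,259) is 72° clockwise of where it started. The pliers and screwdriver haven't moved. I'm handing in.

```bash
python3 -c "
from station import workorder; print(workorder.hand_in())"
```

```text
the job is handed in; nothing more can be done
None
```

I turned the disc three clicks clockwise (about 72° measured) and swung the lock lever hard against its stop with its nose between two teeth. I never touched the parts lying round the head, and handed the job in at about 16 s.

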